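Open a tight jar of hazelnuts in the pantry's jar holder

TASK

Carry the small six-sided jar upright and stand it fully home in the jar holder whose well fits it snugly, so that the holder keeps the jar from turning. Then unscrew its tight lid, about a quarter turn anticlockwise seen from above, stop turning as soon as the threads let go, and lift the lid straight up until its lower edge is just clear of the glass. Finish still holding the lid there, level and over the mouth, about a finger's breadth up, with the jar left in its holder and the other groceries left where they stand.

Things in the scene. Friction and masses are not known exactly. Their poses are not given: they have to be found in the camera images.
- jar_mid (a point): Small six-sided clear glass jar of hazelnuts, round gold-coloured screw lid, 60 mm across flats, 0.25 to 0.45 kg. Point: on its axis, 43 mm above its underside (glass 86 mm high). z up; x squarely out of a flat (same look every 60 degrees). Its flat sides end at 58 mm, then a shoulder narrows, so fingers on the lid may reach down to 62 mm above the underside. Other entries tell the lid.
- jar_mouth (a point): Centre of the small jar's glass rim, 86 mm above its underside, inside the lid while shut; axes as jar_mid. Three short threads on the neck hold the lid's three lugs: the lid is free to lift after 50 degrees of anticlockwise turn (from above) relative to the jar; at about 90 degrees the lugs meet the next threads and stop.
- lid_mid (a point): Centre of the small jar's lid: round tin plate, diameter 60 mm, 17 mm high. Shut, its lower edge is 73 mm and top 90 mm above the jar's underside; z up, x as the jar's x. Tight: 0.4 to 0.7 N m loosens it, needed mostly over the first 15 degrees. It rises at most 2 mm as it unscrews, so it can be turned at constant height. Shut, it stands a 30 N pull: the jar can be carried by it.
- small_holder_well (a point): Centre of the well's floor in the smaller jar holder, 8 mm above the counter; x squarely to a wall, z up. Heavy grey base fixed to the counter, round foot 105 mm; six-sided rubber-lined well 63 mm across flats, its rim 41 mm above the counter; the top 7 mm flare outwards by 4 mm. The 60 mm jar goes in at any of six headings and can turn about 5 degrees before the walls stop it.
- large_holder_well (a point): Same point of the larger holder: same make and height, foot 122 mm, well 80 mm across flats, in which the small jar would just spin. Not used here.
- large_jar: A larger six-sided jar with a lid, 74 mm across flats and 120 mm high; origin at the centre of its underside. Leave it alone.
- tin: A food tin with a cream paper band, 75 mm in diameter, 110 mm high; origin at the centre of its underside. Leave it alone.
- spice: A small spice jar with a black lid, 48 mm in diameter, 95 mm high; origin at the centre of its underside. Leave it alone.
There are look-alikes about, which are no part of the job. What is meant by the part that bears lid_mid is not green or turquoise, and is the larger of those in its own colour.

How it is judged:
On the way, in this order (a step that is already met when the one before it is completed fails the run):
1. the small jar stands fully home and upright in the smaller holder, its lid still on (z of jar_mid in the frame of small_holder_well between 0.04 and 0.046 m and horizontal distance between jar_mid and small_holder_well below 0.006 m and angle between jar_mid's own z axis and vertical below 0.09 rad and z of lid_mid in the frame of jar_mouth below 0 m and angle between the x axis of lid_mid and the x axis of jar_mid, either way round below 0.5 rad), for 0.2 s.
2. the lid is unscrewed, still down on the neck, while the holder braces the jar (z of jar_mid in the frame of small_holder_well between 0.04 and 0.046 m and horizontal distance between jar_mid and small_holder_well below 0.006 m and angle between jar_mid's own z axis and vertical below 0.09 rad and z of lid_mid in the frame of jar_mouth below 0 m and angle between the x axis of lid_mid and the x axis of jar_mid, either way round above 0.7 rad), for 0.05 s.
At the end, for the whole second after the job is handed in: The small jar is home in the smaller well (3 mm, 6 mm off centre, 5 degrees). The fingers hold the lid still, turned 40 to 140 degrees from shut, its lower edge 0.5 to 35 mm above the rim, within 12 mm of the axis, level to 10 degrees; neither lid nor fingers touch the jar (z of jar_mid in the frame of small_holder_well between 0.04 and 0.046 m and horizontal distance between jar_mid and small_holder_well below 0.006 m and angle between jar_mid's own z axis and vertical below 0.09 rad and z of lid_mid in the frame of jar_mouth between 0.009 and 0.0435 m and horizontal distance between lid_mid and jar_mouth below 0.012 m and angle between lid_mid's own z axis and vertical below 0.17 rad and angle between the x axis of lid_mid and the x axis of jar_mid, either way round above 0.7 rad and contact force between lid and the fingers above 2 N and contact force between each of lid, the fingers and jar below 0.3 N and linear speed of lid below 0.02 m/s); the arm keeps its last pose, push and grip.
It fails at once if the larger jar was pushed away or knocked over (distance of large_jar from where it was at the start of the episode above 0.03 m or angle between large_jar's own z axis and vertical above 0.35 rad).
It fails at once if the tin was pushed away or knocked over (distance of tin from where it was at the start of the episode above 0.03 m or angle between tin's own z axis and vertical above 0.35 rad).
It fails at once if the spice jar was pushed away or knocked over (distance of spice from where it was at the start of the episode above 0.03 m or angle between spice's own z axis and vertical above 0.35 rad).
It fails at once if the small jar was tipped over (angle between jar_mid's own z axis and vertical above 0.5 rad).
It also fails if it takes over 45 s, if anything falls off the work surface, if the arm or the gripper's body presses on something with over 40 N, if the wrist force passes 120 N, or if a joint passes its speed limit or range.

ROBOT

A 7-joint arm with a two-finger parallel gripper is mounted at the origin on the work surface. World frame = base frame: x ahead of the robot, y to its left, z up, the work surface at z = 0. Lengths are in m, angles in rad, forces in N, time in s.
With the tool pointing down it reaches from about 0.4 to 0.85 m from the base axis. Payload 4.5 kg.
Tool frame: the origin (TCP) lies midway between the tips of the shut fingers; the grasp point (between the pads) lies 19 mm behind it; z points along the fingers, y is the line along which they close (so a half turn about z gives the same grasp; the last joint's range is limited). The gripper opens to 88 mm and grips with 3 to 60 N. Pads are 18 mm wide; open, the fingers measure 123 mm over their backs; the gripper's body (75 mm by 187 mm) begins 45 mm behind the grasp point.
Start: joints at [-1.314, 0.689, -0.195, 1.565, 0.157, 0.902, -0.215], TCP at [0.138, 0.61, 0.239] pointing down, gripper open.
Joint ranges: [-3.01, 3.01], [-0.46, 2.08], [-1.47, 1.51], [0.13, 2.56], [-1, 4.14], [0.04, 2.09], [-2.66, 2.66]. Speed limits (rad/s): [2.57, 2.57, 3.14, 3.14, 3.14, 3.14, 3.14].

INTERFACE

Orientations are given as a unit quaternion [x, y, z, w].
In Python, from plant import r, eyes, finish_job gives the robot as it stands. The module is installed in compiled form; this text tells all that it offers.
- The arm moves only by the tool move_arm, never from a script. Its argument "motion" is a list of rows, each a list of 7 numbers: the shift along the tool's x, y, z in mm, then the turn, a rotation vector about the tool's x, y, z in degrees, then the closure, from 0 (fully open) to 1 (shut). A call has 1 to 5 rows; each row is the pose to reach, as a shift and turn from the pose commanded when the call began, along the tool's axes at that moment; what a row does not reach only later rows make up. A row lasts 1/8 s, in which the tool goes at most 62.5 mm and 10.7 degrees, less where a joint would pass 70% of its speed; a pose out of reach is approached as far as the arm can. A call with a gripper value outside its range is refused whole. The fingers move at their own pace and stop on an object; "newtons" is the grip in N (left out, the last holds). Time passes only in rows, so rows that repeat a pose let the fingers close. It gives the time, the measured TCP pose, the force, the opening and the grip force at its end, in the units of the state.
- r.get_state(): the state, without advancing time (a new reading comes with each control period).
- eyes.snapshot(name): name is "scene" or "top" or "wrist"; returns a dict with "frame" (480x640x3 uint8, red, green, blue), "z_map" (480x640 float32, m along the optical axis (not along the pixel's ray), 0 where there is no reading), "intrinsics" (3x3 intrinsics, pixels), "world_to_cam" (4x4, takes a point from world to camera coordinates). Camera axes: x right, y down, z forward; pixel columns grow to the right and rows downward; lengths in m; the calibration is good to about 2 mm. A picture is of the moment at which its call begins.
- finish_job(): hands the job in; it is judged then, once.
The state is a dict: "clock": time; "q": joint angles; "qd": joint speeds; "joint_torque": joint torques, N m; "tool_pos": TCP position; "eef_rot": TCP orientation; "contact_force": force on the tool from outside, world axes, zero at the start; "moment": the same for the moment, N m; "opening": opening from 0.0 (shut) to 1.0 (fully open); "finger_force": force on a finger pad.
Only numpy, scipy, OpenCV 4.12 (cv2) and the standard library are available. Lean on these libraries where they do the work, as an engineer would, in place of code of your own. Each camera call takes 0.05 s, during which the arm holds its last target. There are 200 camera calls.

## Working session

There is one attempt and no reset: what is moved stays moved. The work goes in short steps, Python scripts to look and compute and a tool call to move; the robot and the scene stay as the last step left them, time stands still between calls to the robot, and variables do not carry over. Pictures are saved under pics/ and viewed, at most 10 in all, crops included, and the job is handed in when it is done.

Besides the shell and the picture viewer there is one more tool, called after "Emit:" in YAML: its name, and indented under it one key for each argument. move_arm: Moves the arm, as the interface text tells. Its arguments: {"type":"object","properties":{"motion":{"type":"array","items":{"type":"array","items":{"type":"number"}}},"newtons":{"type":"number"}},"required":["motion"]}

```bash
mkdir -p pics; cat > h.py <<'E'
import numpy as np, cv2
from plant import r, eyes, finish_job
from scipy.spatial.transform import Rotation as R
def save(n,img): cv2.imwrite(f'pics/{n}.png',cv2.cvtColor(img,cv2.COLOR_RGB2BGR))
def cloud(s):
    z=s['z_map']; K=s['intrinsics']; v,u=np.mgrid[:z.shape[0],:z.shape[1]]
    p=np.stack([(u-K[0,2])/K[0,0]*z,(v-K[1,2])/K[1,1]*z,z,np.ones_like(z)],-1)
    return (p@np.linalg.inv(s['world_to_cam']).T)[...,:3]
def onplane(s,uv,h):
    K=s['intrinsics']; T=np.linalg.inv(s['world_to_cam']); uv=np.atleast_2d(uv).astype(float)
    d=np.c_[(uv[:,0]-K[0,2])/K[0,0],(uv[:,1]-K[1,2])/K[1,1],np.ones(len(uv))]@T[:3,:3].T
    o=T[:3,3]; return o+d*((h-o[2])/d[:,2])[:,None]
E
python3 - <<'E'
from h import *
for n in('top','scene','wrist'):
    s=eyes.snapshot(n); save(n+'0',s['frame']); np.savez(f'/tmp/{n}0.npz',**s)
    print(n,np.linalg.inv(s['world_to_cam'])[:3,3],s['intrinsics'][0,0])
print(r.get_state())
E
```

```text
top [ 0.40540654 -0.02047007  0.83067383] 447.1634982822115
scene [1.19830297 0.13370814 0.5028118 ] 450.8432685323251
wrist [0.07116491 0.62429343 0.38445977] 404.9878517073867
{'clock': 0.15, 'q': array([-1.31421148,  0.68981928, -0.19450515,  1.56606183,  0.1573146 ,
        0.90249895, -0.2151093 ]), 'qd': array([-0.00106186, -0.00355897,  0.00043918, -0.00441922,  0.00074551,
       -0.00179096,  0.00025447]), 'joint_torque': array([-1.96804729e-03, -5.27864885e+01, -1.26870554e+00, -1.53587508e+01,
       -5.25314861e-02,  3.91917318e-03,  1.10938036e-04]), 'tool_pos': array([0.13803851, 0.6090903 , 0.2380878 ]), 'eef_rot': array([ 1.11140992e-01,  9.93804403e-01, -6.98889273e-04, -1.59521022e-05]), 'contact_force': array([ 0.21306195, -0.51513841,  0.11880173]), 'moment': array([ 0.05372425, -0.04215135,  0.05848587]), 'finger_force': 0.0, 'opening': 0.9990827734236427}
```

View pics/top0.png

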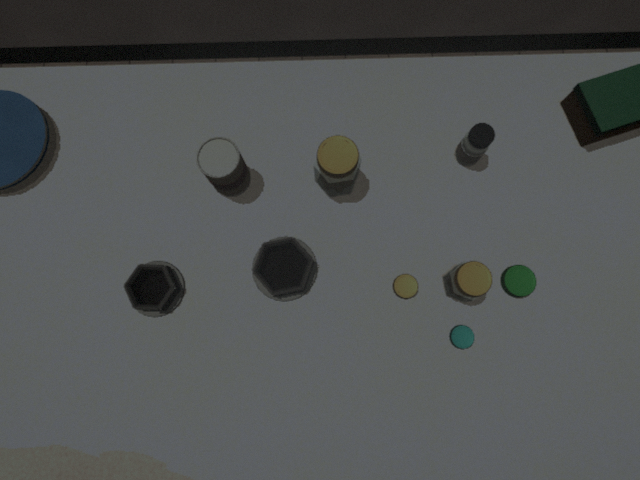

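View pics/scene0.png

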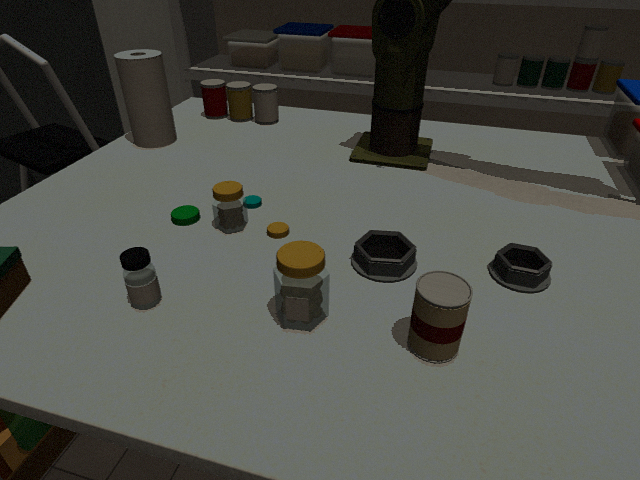

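Candidates for the lid, as top-view pixels:
- Gold lid on the small hex jar (473,279).
- Small loose gold disc (405,286).
- Large jar's lid (338,157).
- Green disc (519,281).
- Turquoise disc (462,337).

My choice is the lid on the small hex jar at (473,279). The small holder is at (155,288) and the large one at (285,268).

```bash
python3 - <<'E'
from h import *
s=dict(np.load('/tmp/top0.npz')); f=s['frame']; P=cloud(s)
hsv=cv2.cvtColor(f,cv2.COLOR_RGB2HSV)
m=cv2.inRange(hsv,(12,70,40),(35,255,255))
for c in cv2.findContours(m,0,1)[0]:
    if cv2.contourArea(c)>100:
        (u,v),rad=cv2.minEnclosingCircle(c); z=np.median(P[int(v)-3:int(v)+4,int(u)-3:int(u)+4,2])
        p=onplane(s,(u,v),z)[0]; print('gold',u,v,rad,'p',p, 'diam',2*rad*(0.83-z)/447, hsv[int(v),int(u)])
# holders: rim points by height
for n,(a,b) in dict(small=(155,288),large=(285,268)).items():
    sub=np.zeros(m.shape,bool); sub[b-42:b+42,a-42:a+42]=1
    q=P[sub&(P[...,2]>.036)&(P[...,2]<.047)]
    print(n,len(q),q.mean(0),(q.min(0)+q.max(0))/2, np.ptp(q,axis=0))
for n,(a,b) in dict(tin=(220,155),spice=(481,134)).items(): print(n,P[b,a])
cj=cv2.resize(f[230:330,420:540],None,fx=4,fy=4,interpolation=2)
ch=cv2.resize(f[240:340,100:180],None,fx=4,fy=4,interpolation=2)
save('crop0',np.clip(np.hstack([cj,ch]).astype(float)*2,0,255).astype(np.uint8))
E
```

```text
gold 405.3289489746094 285.77630615234375 12.35346794128418 p [ 0.48347327 -0.16200898  0.01147741] diam 0.04524202499501676 [28 87 94]
gold 472.98876953125 278.7977600097656 18.47316551208496 p [ 0.48548601 -0.26140511  0.08803672] diam 0.06132622166544944 [ 24 103  92]
gold 337.2636413574219 155.77272033691406 20.86618423461914 p [ 0.69470971 -0.04085612  0.11854253] diam 0.06642238274437921 [ 25 100  92]
small 558 [0.4890995  0.30073632 0.03890317] [0.48943146 0.29940346 0.03985475] [0.08114312 0.0888531  0.0077    ]
large 687 [0.52144569 0.06170108 0.03893213] [0.5214502  0.06107062 0.03963354] [0.10405214 0.10786446 0.00725352]
tin [0.70587815 0.16047701 0.10656428]
spice [ 0.73768949 -0.29339684  0.09687708]
```

View pics/crop0.png

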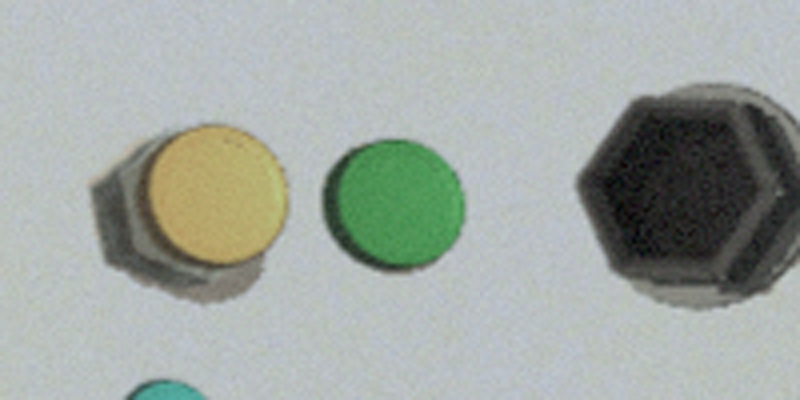

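The crop confirms it: the gold lid (diameter about 61 mm, top at z 0.088) sits on the clear hex jar. The green disc is a loose look-alike to its right, and the small holder is at far right. Next I move the wrist camera over the small holder.

Emit:
move_arm:
  motion:
    - [-48, -22, 0, 0, 0, 0, 0]
    - [-96, -45, 0, 0, 0, 0, 0]
    - [-144, -67, 0, 0, 0, 0, 0]
    - [-192, -90, 0, 0, 0, 0, 0]
    - [-240, -112, 0, 0, 0, 0, 0]

```text
clock: 0.78
tool_pos: [0.3486, 0.446, 0.2386]
eef_rot: [0.111, 0.994, -0.0, -0.0]
contact_force: [1.0, 0.5, 0.4]
opening: 0.995
finger_force: 0.0
```

Emit:
move_arm:
  motion:
    - [-48, -22, 0, 0, 0, 0, 0]
    - [-96, -45, 0, 0, 0, 0, 0]
    - [-144, -67, 0, 0, 0, 0, 0]
    - [-192, -90, 0, 0, 0, 0, 0]
    - [-240, -112, 0, 0, 0, 0, 0]

```text
clock: 1.4
tool_pos: [0.5578, 0.2837, 0.2385]
eef_rot: [0.111, 0.994, -0.0, -0.0]
contact_force: [0.7, 0.9, 0.5]
opening: 0.999
finger_force: 0.0
```

```bash
python3 - <<'E'
from h import *
s=eyes.snapshot('wrist'); np.savez('/tmp/w1.npz',**s); st=r.get_state(); print(st['clock'],st['q'].round(3),st['tool_pos'],st['eef_rot'].round(4))
print(np.linalg.inv(s['world_to_cam']).round(3))
P=cloud(s); m=(P[...,2]>.034)&(P[...,2]<.05)&(np.hypot(P[...,0]-.489,P[...,1]-.3)<.06)
q=P[m]; print(len(q),q.min(0),q.max(0))
hull=cv2.convexHull((q[:,:2]*1e4).astype(np.int32)); print('hull',cv2.contourArea(hull)/1e8)
ap=cv2.approxPolyDP(hull,60,True)[:,0]/1e4; print(ap, ap.mean(0))
# inner floor: deep points
m2=(P[...,2]<.015)&(np.hypot(P[...,0]-.489,P[...,1]-.3)<.045); print('floor',P[m2].mean(0),m2.sum(),(P[m2].min(0)+P[m2].max(0))/2)
save('w1',np.clip(s['frame'].astype(float)*2,0,255).astype(np.uint8))
E
```

```text
1.45 [-0.399  0.697 -0.241  1.555  0.205  0.913  0.626] [0.56522302 0.27555542 0.2381681 ] [ 0.1166  0.9932 -0.0026  0.0032]
[[ 0.221  0.939  0.262  0.491]
 [ 0.975 -0.213 -0.06   0.299]
 [-0.     0.269 -0.963  0.385]
 [ 0.     0.     0.     1.   ]]
3491 [0.44731709 0.25491171 0.03400558] [0.5302617  0.34641494 0.04383987]
hull 0.005619815
[[0.5302 0.3207]
 [0.494  0.3455]
 [0.4499 0.3256]
 [0.4473 0.2798]
 [0.4919 0.257 ]
 [0.5276 0.2748]] [0.49015    0.30056667]
floor [0.48842231 0.30020993 0.00861292] 4693 [0.48896156 0.29816005 0.00994047]
```

View pics/w1.png

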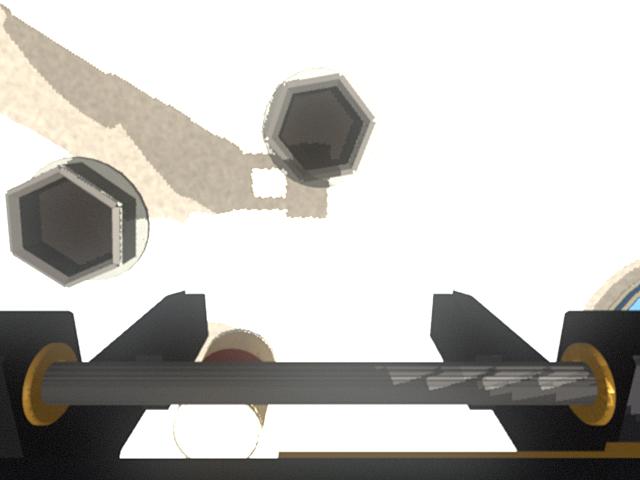

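The picture shows the small holder at (320,128) and the large holder at (70,225), with the tin between the fingers at (220,400). Now I refine the holder heading and move to look at the jar from the side.

Emit:
move_arm:
  motion:
    - [-7, -50, 0, 0, 0, 0, 0]
    - [-14, -100, 5, 0, 0, 0, 0]
    - [-21, -150, 10, 0, 0, 0, 0]
    - [-28, -200, 20, 0, 0, 0, 0]
    - [-35, -250, 30, 0, 0, 0, 0]

```text
clock: 2.08
tool_pos: [0.5353, 0.032, 0.2084]
eef_rot: [0.111, 0.994, 0.0, 0.0]
contact_force: [0.8, -0.4, 0.5]
opening: 0.999
finger_force: 0.0
```

Emit:
move_arm:
  motion:
    - [-7, -50, 4, 0, 0, 0, 0]
    - [-14, -100, 8, 0, 0, 0, 0]
    - [-24, -147, 8, 0, 0, 0, 0]
    - [-24, -147, 8, 0, 0, 0, 0]
    - [-24, -147, 8, 0, 0, 0, 0]

```text
clock: 2.7
tool_pos: [0.5265, -0.1143, 0.2006]
eef_rot: [0.111, 0.994, 0.001, -0.0]
contact_force: [1.2, 0.7, -0.1]
opening: 1.001
finger_force: 0.0
```

```bash
python3 - <<'E'
from h import *
s0=dict(np.load('/tmp/w1.npz')); P=cloud(s0)
def phase(xy,c,n=6):
    h=cv2.convexHull((xy*1e5).astype(np.int32))[:,0]/1e5-c; h=np.r_[h,h[:1]]
    L=np.r_[0,np.cumsum(np.linalg.norm(np.diff(h,axis=0),axis=1))]; t=np.linspace(0,L[-1],2000)
    x=np.interp(t,L,h[:,0]);y=np.interp(t,L,h[:,1]); a=np.arctan2(y,x); 
    o=np.argsort(a); g=np.linspace(-np.pi,np.pi,720,endpoint=False); rr=np.interp(g,a[o],np.hypot(x,y)[o],period=2*np.pi)
    F=np.sum(rr*np.exp(-1j*n*g)); c1=2*np.array([(rr*np.cos(g)).mean(),(rr*np.sin(g)).mean()])
    return np.degrees(-np.angle(F))/n, abs(F)/rr.sum(), c+c1
c=np.array([.4895,.3])
m=(P[...,2]>.036)&(P[...,2]<.046)&(np.hypot(P[...,0]-.489,P[...,1]-.3)<.052)
print('rim vertex heading',phase(P[m][:,:2],c))
m2=((P[...,2]<.014)&(np.hypot(P[...,0]-.489,P[...,1]-.3)<.04)).astype(np.uint8)
print('floor',phase(P[m2>0][:,:2],c))
s=eyes.snapshot('wrist'); np.savez('/tmp/w2.npz',**s); st=r.get_state(); print(st['clock'],st['q'].round(3),st['tool_pos'],st['eef_rot'].round(4))
uv=s['intrinsics']@(s['world_to_cam']@[.4855,-.2614,.04,1])[:3]; u,v=(uv[:2]/uv[2]).astype(int); print(u,v)
u0,v0=max(u-80,0),max(v-75,0); save('w2',cv2.resize(s['frame'][v0:v0+150,u0:u0+160],None,fx=4,fy=4,interpolation=2)); print(u0,v0)
E
```

```text
rim vertex heading (np.float64(26.511649183890267), np.float64(0.026882685599203048), array([0.4888515, 0.3005181]))
floor (np.float64(26.627520425848584), np.float64(0.028164064945798907), array([0.48880171, 0.30048213]))
2.75 [ 0.307  0.638 -0.294  1.864  0.276  0.68   1.202] [ 0.52668875 -0.11350637  0.20067792] [ 1.102e-01  9.939e-01  6.000e-04 -0.000e+00]
120 214
40 139
```

View pics/w2.png

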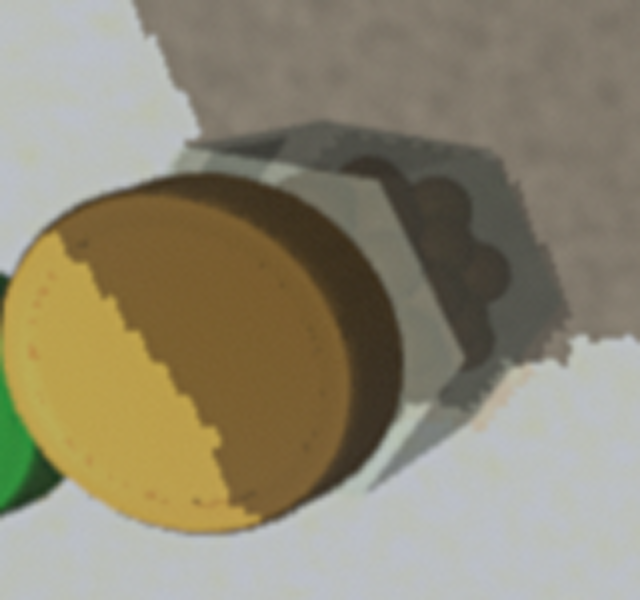

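The crop shows the gold lid, half in the arm's shadow. The shoulder corners are at crop (378,181) and (465,358), and the bottom corners at (325,122), (500,158) and (572,318). I'll cast these to get the heading.

```bash
python3 - <<'E'
from h import *
s=dict(np.load('/tmp/w2.npz'))
cv=lambda L:(np.array(L)+.5)/4-.5+[40,139]
sh=onplane(s,cv([(378,181),(465,358)]),.058); bo=onplane(s,cv([(325,122),(500,158),(572,318)]),0.0)
for q in (sh,bo):
    print(q[:,:2].round(4).tolist()); d=np.diff(q[:,:2],axis=0); print('edge len',np.linalg.norm(d,axis=1),'normal mod60',(np.degrees(np.arctan2(d[:,1],d[:,0]))-90)%60)
P=cloud(s); m=(np.abs(P[...,2]-.09)<.004)&(np.hypot(P[...,0]-.4855,P[...,1]+.2614)<.045)
q=P[m]; (c,rad)=cv2.minEnclosingCircle((q[:,:2]).astype(np.float32)); print('lid',c,rad,np.median(q[:,2]))
u,v=np.meshgrid(np.arange(640),np.arange(480)); hsv=cv2.cvtColor(s['frame'],cv2.COLOR_RGB2HSV)
E
```

```text
[[0.4652, -0.2348], [0.4993, -0.2303]]
edge len [0.03441897] normal mod60 [37.59145512]
[[0.4521, -0.2687], [0.4674, -0.2351], [0.5039, -0.2308]]
edge len [0.03696601 0.03673265] normal mod60 [35.45915756 36.5933284 ]
lid (0.48603788018226624, -0.26175564527511597) 0.03002786636352539 0.08951978411171524
```

Jar axis is at (0.486, -0.2618) with flats at about 37° mod 60. The holder centre is (0.4888, 0.3005) with walls at 56.5° mod 60, so the jar must turn about +19.5°. I'll rotate the tool 30° clockwise first to leave wrist range for the unscrewing.

Emit:
move_arm:
  motion:
    - [2, -51, 0, 0, 0, 10, 0]
    - [5, -102, 0, 0, 0, 20, 0]
    - [7, -154, 0, 0, 0, 30, 0]
    - [7, -154, 45, 0, 0, 30, 0]
    - [7, -154, 80, 0, 0, 30, 0]

```text
clock: 3.38
tool_pos: [0.4863, -0.2626, 0.1198]
eef_rot: [0.364, 0.931, 0.0, 0.0]
contact_force: [1.1, 0.0, 0.0]
opening: 1.001
finger_force: 0.0
```

Emit:
move_arm:
  motion:
    - [0, 0, 0, 0, 0, 0, 0]
    - [0, 0, 0, 0, 0, 0, 0]

```text
clock: 3.62
tool_pos: [0.4869, -0.2629, 0.1217]
eef_rot: [0.364, 0.932, 0.0, 0.001]
contact_force: [-0.2, -0.5, 0.2]
opening: 1.002
finger_force: 0.0
```

```bash
python3 - <<'E'
from h import *
st=r.get_state(); p=st['tool_pos']; Q=R.from_quat(st['eef_rot']); print(st['clock'],st['q'].round(3),p,Q.as_matrix().round(3).tolist())
print('to jar (tool mm)',Q.inv().apply(np.array([.486,-.2618,.064])-p)*1e3)
E
```

```text
3.625 [ 0.492  0.766 -0.134  1.887  0.194  0.499  1.051] [ 0.48694215 -0.26290622  0.12172392] [[-0.735, 0.678, 0.002], [0.678, 0.735, -0.0], [-0.001, 0.001, -1.0]]
to jar (tool mm) [ 1.51244339  0.11450111 57.72228187]
```

Emit:
move_arm:
  motion:
    - [2, 0, 30, 0, 0, 0, 0]
    - [2, 0, 57, 0, 0, 0, 0]
    - [2, 0, 57, 0, 0, 0, 0]
    - [2, 0, 57, 0, 0, 0, 0.5]
    - [2, 0, 57, 0, 0, 0, 1]
  newtons: 50

```text
clock: 4.25
tool_pos: [0.4853, -0.2629, 0.0652]
eef_rot: [0.365, 0.931, -0.0, 0.001]
contact_force: [-0.8, 0.1, -0.2]
opening: 0.799
finger_force: 0.0
```

Emit:
move_arm:
  motion:
    - [0, 0, 0, 0, 0, 0, 1]
    - [0, 0, 0, 0, 0, 0, 1]
    - [0, 0, 0, 0, 0, 0, 1]
    - [0, 0, 0, 0, 0, 0, 1]

```text
clock: 4.75
tool_pos: [0.4849, -0.2626, 0.0643]
eef_rot: [0.365, 0.931, 0.0, 0.001]
contact_force: [0.7, -0.4, 5.8]
opening: 0.668
finger_force: 50.0
```

Emit:
move_arm:
  motion:
    - [0, 0, -15, 0, 0, 0, 1]
    - [0, 0, -40, 0, 0, 0, 1]
    - [0, 0, -65, 0, 0, 0, 1]
    - [0, 0, -85, 0, 0, 0, 1]
    - [0, 0, -100, 0, 0, 0, 1]

```text
clock: 5.38
tool_pos: [0.4837, -0.2624, 0.1646]
eef_rot: [0.365, 0.931, -0.0, -0.0]
contact_force: [0.2, -0.2, -3.7]
opening: 0.664
finger_force: 50.0
```

Emit:
move_arm:
  motion:
    - [13, 15, 0, 0, 0, 0, 1]
    - [40, 44, 0, 0, 0, 0, 1]
    - [71, 78, 0, 0, 0, 0, 1]
    - [101, 111, 0, 0, 0, 0, 1]
    - [131, 144, 0, 0, 0, 0, 1]

```text
clock: 6.0
tool_pos: [0.4846, -0.0646, 0.1629]
eef_rot: [0.364, 0.931, 0.0, -0.001]
contact_force: [1.1, 0.5, -3.0]
opening: 0.667
finger_force: 50.0
```

Emit:
move_arm:
  motion:
    - [30, 33, 0, 0, 0, 0, 1]
    - [61, 67, 0, 0, 0, 0, 1]
    - [91, 100, 0, 0, 0, 0, 1]
    - [121, 133, 0, 0, 0, 0, 1]
    - [151, 167, 0, 0, 0, 0, 1]

```text
clock: 6.62
tool_pos: [0.4863, 0.1599, 0.1628]
eef_rot: [0.364, 0.931, -0.001, -0.001]
contact_force: [1.2, -0.7, -4.6]
opening: 0.666
finger_force: 50.0
```

Emit:
move_arm:
  motion:
    - [30, 33, 0, 0, 0, 0, 1]
    - [58, 63, 0, 0, 0, -5, 1]
    - [78, 85, 0, 0, 0, -10, 1]
    - [92, 100, 0, 0, 0, -15, 1]
    - [97, 106, 0, 0, 0, -19.5, 1]

```text
clock: 7.25
tool_pos: [0.4874, 0.3029, 0.163]
eef_rot: [0.198, 0.98, -0.0, -0.001]
contact_force: [0.2, -0.7, -3.1]
opening: 0.666
finger_force: 50.0
```

Emit:
move_arm:
  motion:
    - [0, 0, 0, 0, 0, 0, 1]
    - [0, 0, 0, 0, 0, 0, 1]

```text
clock: 7.5
tool_pos: [0.4887, 0.2998, 0.1633]
eef_rot: [0.203, 0.979, -0.001, -0.0]
contact_force: [0.6, -0.7, -3.4]
opening: 0.666
finger_force: 50.0
```

```bash
python3 - <<'E'
from h import *
st=r.get_state(); p=st['tool_pos']; Q=R.from_quat(st['eef_rot']); print(st['clock'],st['q'].round(3),p,Q.as_matrix().round(3).tolist())
print('to well (tool mm)',Q.inv().apply(np.array([.4888,.3005,p[2]])-p)*1e3)
out=[]
for n in('scene','top','wrist'):
    s=eyes.snapshot(n); np.savez(f'/tmp/{n}3.npz',**s)
    uv=s['intrinsics']@(s['world_to_cam']@[.4888,.3005,.12,1])[:3]; u,v=(uv[:2]/uv[2]).astype(int); print(n,u,v)
    u0,v0=min(max(u-65,0),510),min(max(v-75,0),330); print(u0,v0)
    out.append(cv2.resize(s['frame'][v0:v0+150,u0:u0+130],None,fx=2 if n!='scene' else 4,fy=2 if n!='scene' else 4,interpolation=2))
save('c3',np.clip(1.5*np.hstack([out[0],np.vstack(out[1:])]).astype(float),0,255).astype(np.uint8))
E
```

```text
7.5 [-0.574  0.721 -0.098  1.798  0.11   0.63   0.426] [0.48874485 0.29984844 0.16332048] [[-0.918, 0.397, -0.001], [0.397, 0.918, -0.001], [0.0, -0.002, -1.0]]
to well (tool mm) [ 0.20780136  0.6199953  -0.00100323]
scene 536 216
471 141
top 127 281
62 206
wrist 319 274
254 199
```

View pics/c3.png

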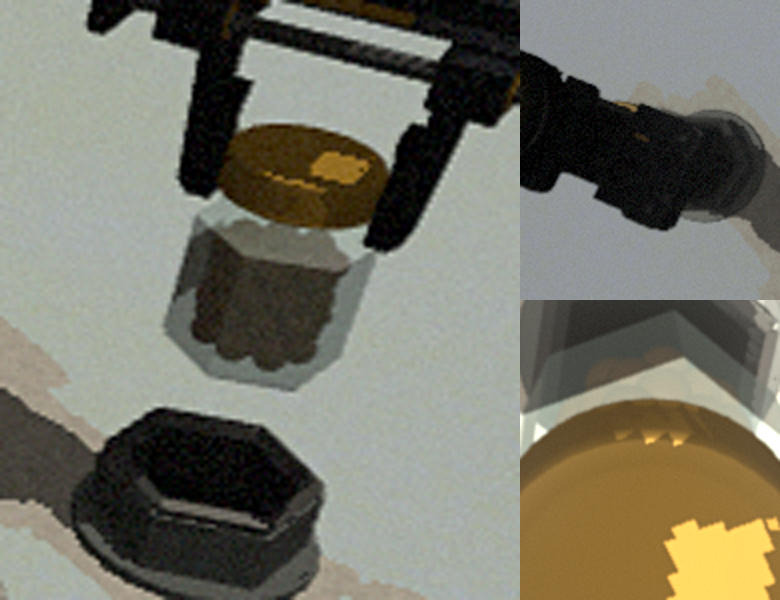

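The scene crop shows the jar hanging upright over the small well. In the wrist crop, a shoulder corner is at (683,357) and a bottom corner at (675,310). I'll use them to check the heading.

```bash
python3 - <<'E'
from h import *
s=dict(np.load('/tmp/wrist3.npz')); 
full=lambda L:(np.array(L)-[520,300]+.5)/2-.5+[254,199]
for nm,L,z in(('sh',[(683,357)],.157),('bot',[(675,310)],.099)):
    q=onplane(s,full(L),z)[0,:2]; d=q-[.4887,.2998]; print(nm,q,np.linalg.norm(d),np.degrees(np.arctan2(d[1],d[0]))%60)
for nm,L,z in(('shE',[(683,357),(560,402)],.157),('shE2',[(683,357),(765,422)],.157),('botE',[(675,310),(545,357)],.099)):
    q=onplane(s,full(L),z)[:,:2]; d=q[1]-q[0]; print(nm,(np.degrees(np.arctan2(d[1],d[0]))-90)%60)
sub=s['frame'][180:290,230:430]; save('w3',np.clip(cv2.resize(sub,None,fx=4,fy=4,interpolation=2)*1.4,0,255).astype(np.uint8))
E
```

```text
sh [0.46126403 0.31897914] 0.033474945063613246 25.0444951092133
bot [0.46202971 0.3187882 ] 0.03273920940414221 24.55062400334276
shE 57.28616757201016
shE2 57.77735141052573
botE 56.7430085254195
```

View pics/w3.png

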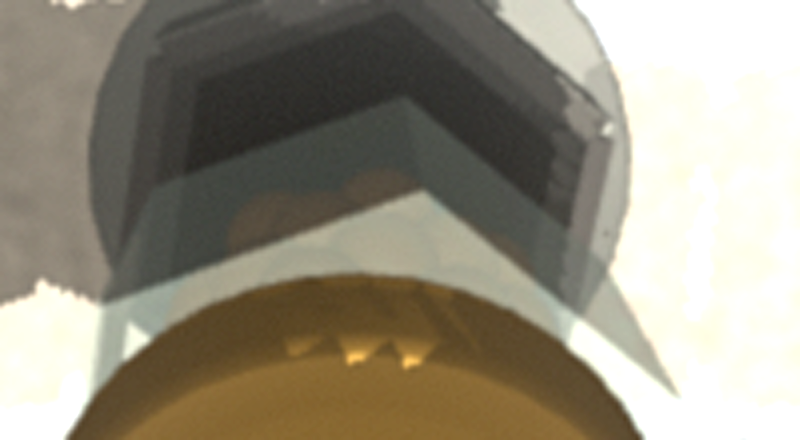

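The jar's edges run parallel to the well's edges, at about 26.5° for both. Now I lower it.

Emit:
move_arm:
  motion:
    - [0, 0.5, 20, 0, 0, 0, 1]
    - [0, 0.5, 45, 0, 0, 0, 1]
    - [0, 0.5, 55, 0, 0, 0, 1]
    - [0, 0.5, 61, 0, 0, 0, 1]
    - [0, 0.5, 65, 0, 0, 0, 1]

```text
clock: 8.28
tool_pos: [0.4897, 0.3017, 0.099]
eef_rot: [0.202, 0.979, 0.0, 0.0]
contact_force: [-0.4, 0.2, -1.2]
opening: 0.662
finger_force: 50.0
```

Emit:
move_arm:
  motion:
    - [0, 0, 3, 0, 0, 0, 1]
    - [0, 0, 6, 0, 0, 0, 1]
    - [0, 0, 9, 0, 0, 0, 1]
    - [0, 0, 9, 0, 0, 0, 1]

```text
clock: 8.78
tool_pos: [0.4892, 0.3014, 0.0895]
eef_rot: [0.202, 0.979, -0.0, -0.0]
contact_force: [0.3, -0.3, -3.7]
opening: 0.666
finger_force: 50.0
```

Emit:
move_arm:
  motion:
    - [0, 0, 5, 0, 0, 0, 1]
    - [0, 0, 9, 0, 0, 0, 1]
    - [0, 0, 12, 0, 0, 0, 1]
    - [0, 0, 14, 0, 0, 0, 1]
    - [0, 0, 15, 0, 0, 0, 1]

```text
clock: 9.4
tool_pos: [0.4893, 0.3015, 0.0746]
eef_rot: [0.202, 0.979, -0.0, -0.0]
contact_force: [-0.1, 0.2, -4.3]
opening: 0.666
finger_force: 50.0
```

Emit:
move_arm:
  motion:
    - [0, 0, 1, 0, 0, 0, 1]
    - [0, 0, 2, 0, 0, 0, 1]
    - [0, 0, 2, 0, 0, 0, 1]
    - [0, 0, 2, 0, 0, 0, 1]

```text
clock: 9.9
tool_pos: [0.4895, 0.3016, 0.0729]
eef_rot: [0.202, 0.979, 0.0, 0.0]
contact_force: [-0.0, -0.4, -2.4]
opening: 0.667
finger_force: 50.0
```

Emit:
move_arm:
  motion:
    - [0, 0, 1, 0, 0, 0, 1]
    - [0, 0, 1, 0, 0, 0, 1]
    - [0, 0, 2, 0, 0, 0, 1]
    - [0, 0, 2, 0, 0, 0, 1]
    - [0, 0, 2, 0, 0, 0, 1]

```text
clock: 10.52
tool_pos: [0.4896, 0.3017, 0.0721]
eef_rot: [0.202, 0.979, 0.0, 0.0]
contact_force: [-3.1, -2.4, 12.0]
opening: 0.661
finger_force: 50.0
```

It is seated: TCP z is 0.0721 against 0.072 expected, with about 15 N of floor reaction. I'll ease the push slightly and unscrew with a full grip.

Emit:
move_arm:
  motion:
    - [0, 0, -1, 0, 0, 0, 1]
    - [0, 0, -1, 0, 0, 0, 1]
    - [0, 0, -1, 0, 0, -4, 1]
    - [0, 0, -1, 0, 0, -9, 1]
    - [0, 0, -1, 0, 0, -14, 1]
  newtons: 60

```text
clock: 11.15
tool_pos: [0.4904, 0.302, 0.0723]
eef_rot: [0.08, 0.997, 0.001, 0.001]
contact_force: [0.4, -0.2, 5.5]
opening: 0.664
finger_force: 60.0
```

```bash
python3 - <<'E'
from h import *
st=r.get_state(); print(st['clock'],st['q'].round(3),st['tool_pos'].round(4),st['moment'].round(2),st['contact_force'].round(1),st['joint_torque'].round(2),R.from_quat(st['eef_rot']).as_matrix()[:2,1])
E
```

```text
11.15 [-0.556  0.867 -0.131  1.84   0.234  0.447  0.559] [0.4904 0.302  0.0723] [-0.01  0.05 -0.12] [ 0.4 -0.2  5.5] [ -0.72 -50.1   -0.26  -7.64  -0.2   -0.06  -0.34] [0.15894189 0.98728651]
```

Emit:
move_arm:
  motion:
    - [0, 0, 0, 0, 0, -5, 1]
    - [0, 0, 0, 0, 0, -10, 1]
    - [0, 0, 0, 0, 0, -10, 1]

```text
clock: 11.52
tool_pos: [0.4902, 0.3022, 0.0723]
eef_rot: [-0.007, 1.0, 0.001, 0.001]
contact_force: [0.5, -0.6, 4.9]
opening: 0.661
finger_force: 60.0
```

```bash
python3 - <<'E'
from h import *
st=r.get_state(); print(st['clock'],st['tool_pos'].round(4),st['moment'].round(2),st['contact_force'].round(1),st['joint_torque'].round(2),R.from_quat(st['eef_rot']).as_matrix()[:2,1])
s=eyes.snapshot('wrist'); np.savez('/tmp/w4.npz',**s)
save('w4',np.clip(cv2.resize(s['frame'][150:300,220:420],None,fx=3,fy=3,interpolation=2)*1.4,0,255).astype(np.uint8))
E
```

```text
11.525 [0.4902 0.3022 0.0723] [-0.04  0.05  0.13] [ 0.5 -0.6  4.9] [ 1.400e-01 -4.994e+01 -9.800e-01 -7.700e+00 -2.000e-02 -2.000e-02
  5.000e-02] [-0.01368248  0.99990493]
```

View pics/w4.png

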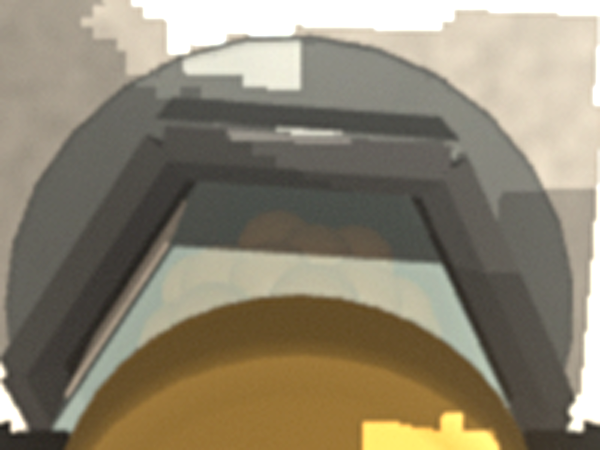

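The jar sits inside the well walls with its edges nearly parallel to them, and the tool has turned 24°. I continue to about 60°.

Emit:
move_arm:
  motion:
    - [0, 0, 0, 0, 0, -8, 1]
    - [0, 0, 0, 0, 0, -16, 1]
    - [0, 0, 0, 0, 0, -24, 1]
    - [0, 0, 0, 0, 0, -31, 1]
    - [0, 0, 0, 0, 0, -36, 1]

```text
clock: 12.2
tool_pos: [0.4901, 0.3025, 0.0723]
eef_rot: [-0.316, 0.949, 0.001, 0.001]
contact_force: [-1.0, 0.2, 5.0]
opening: 0.666
finger_force: 60.0
```

Emit:
move_arm:
  motion:
    - [0, 0, 0, 0, 0, 0, 1]
    - [0, 0, 0, 0, 0, 0, 1]

```text
clock: 12.45
tool_pos: [0.49, 0.3024, 0.0723]
eef_rot: [-0.315, 0.949, 0.001, 0.001]
contact_force: [-0.3, 0.2, 5.7]
opening: 0.663
finger_force: 60.0
```

```bash
python3 - <<'E'
from h import *
st=r.get_state(); print(st['clock'],st['q'].round(2),st['tool_pos'].round(4),st['moment'].round(2),st['contact_force'].round(1),st['joint_torque'].round(2),np.degrees(np.arctan2(*R.from_quat(st['eef_rot']).as_matrix()[[1,0],1])))
E
```

```text
12.45 [-0.44  0.88 -0.33  1.83  0.53  0.51  1.08] [0.49   0.3024 0.0723] [0.09 0.11 0.12] [-0.3  0.2  5.7] [ 2.200e-01 -5.007e+01 -2.840e+00 -7.720e+00 -2.000e-02  3.000e-02
 -8.000e-02] 126.7510968163246
```

Emit:
move_arm:
  motion:
    - [0, 0, -1, 0, 0, 0, 1]
    - [0, 0, -2, 0, 0, 0, 1]
    - [0, 0, -3, 0, 0, 0, 1]
    - [0, 0, -4, 0, 0, 0, 1]
    - [0, 0, -4, 0, 0, 0, 1]

```text
clock: 13.08
tool_pos: [0.4893, 0.3015, 0.0757]
eef_rot: [-0.315, 0.949, 0.0, 0.0]
contact_force: [0.2, -0.7, -0.9]
opening: 0.664
finger_force: 60.0
```

```bash
python3 - <<'E'
from h import *
st=r.get_state(); print(st['clock'],st['tool_pos'].round(4),st['moment'].round(2),st['contact_force'].round(1))
E
```

```text
13.075 [0.4893 0.3015 0.0757] [ 0.05  0.06 -0.01] [ 0.2 -0.7 -0.9]
```

The load is only about -0.9 N (it was -3.5 N carrying the jar), so the lid is free. Lifting straight up.

Emit:
move_arm:
  motion:
    - [0, 0, -3, 0, 0, 0, 1]
    - [0, 0, -8, 0, 0, 0, 1]
    - [0, 0, -14, 0, 0, 0, 1]
    - [0, 0, -20, 0, 0, 0, 1]
    - [0, 0, -25, 0, 0, 0, 1]

```text
clock: 13.7
tool_pos: [0.4894, 0.3015, 0.1013]
eef_rot: [-0.315, 0.949, 0.0, 0.0]
contact_force: [0.6, -0.6, -0.6]
opening: 0.667
finger_force: 60.0
```

Emit:
move_arm:
  motion:
    - [0, 0, 0, 0, 0, 0, 1]
    - [0, 0, 0, 0, 0, 0, 1]
    - [0, 0, 0, 0, 0, 0, 1]

```text
clock: 14.08
tool_pos: [0.4892, 0.3014, 0.1005]
eef_rot: [-0.315, 0.949, -0.0, -0.0]
contact_force: [1.1, -0.4, -0.6]
opening: 0.664
finger_force: 60.0
```

```bash
python3 - <<'E'
from h import *
st=r.get_state(); print(st['clock'],st['tool_pos'].round(4),st['eef_rot'].round(3),st['contact_force'].round(1),st['qd'].round(3))
s=eyes.snapshot('scene'); w=eyes.snapshot('wrist')
a=cv2.resize(s['frame'][150:300,460:600],None,fx=4,fy=4,interpolation=2)[:, :440]
b=cv2.resize(w['frame'][120:320,230:410],None,fx=3,fy=3,interpolation=2)[:,:350]
h=min(len(a),len(b)); save('c5',np.clip(1.6*np.hstack([a[:h],b[:h]]).astype(float),0,255).astype(np.uint8))
E
```

```text
14.075 [0.4892 0.3014 0.1005] [-0.315  0.949 -0.    -0.   ] [ 1.1 -0.4 -0.6] [ 0.     0.001 -0.001 -0.     0.     0.001 -0.   ]
```

View pics/c5.png

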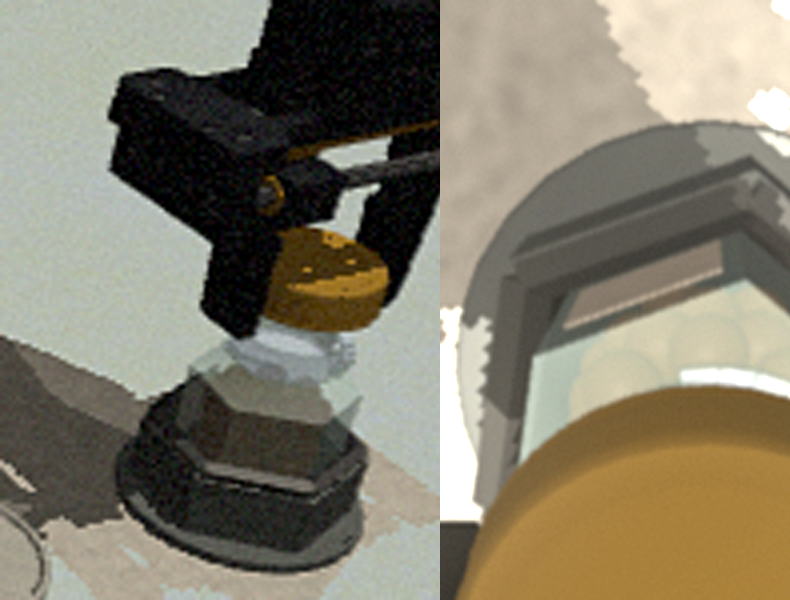

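The picture shows the jar still home in its holder with the neck exposed, and the lid level in the fingers about 15 mm above the rim. I hand in now.

```bash
python3 -c "
from plant import finish_job; print(finish_job())"
```

```text
the job is handed in; nothing more can be done
None
```

I handed in the job at about 14 s of the 45 s allowed: the jar is seated in the small holder, and its lid, turned about 60°, is held level roughly 15 mm above the rim; `finish_job` returned no verdict.

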